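# Re-reference the hand-wound sample slide

## Task

Set the hand-wound sample slide to its zero, turning it only by the crank handle. Wind the carriage past the pointer until it bears gently on the rubber buffer at the far end of the rail (never pushing the handle with more than about 20 N), then wind back in one direction to the zero mark, so that the slack in the gearing stays taken up: the wheel's long zero line stands at the index and the carriage's line at the pointer. Let go of the handle and leave the beaker, bottle and mug where they are.

Things in the scene. Friction and masses are not known exactly. Their poses are not given: they have to be found in the camera images.
- traverse: The fixed bed of the slide, a grey plate 110 x 320 x 12 mm with a grey gear housing, 100 x 100 mm and 68 mm high, at one end, a steel rail, and an end bracket (58 mm high) with a black rubber buffer at the other. Origin on the bench under the wheel's axis; own +y runs along the rail from the wheel to the buffer, own z is up, own -x is roughly towards the robot.
- handwheel: The aluminium handwheel, 124 mm across, 14 mm thick; origin on its vertical axis at its underside, own x from the axis to the crank handle. Counter-clockwise from above winds the carriage away from the wheel, to the buffer, 20 mm per radian; clockwise winds it back. The dial starts at most 1.1 rad clockwise or 0.3 rad counter-clockwise of zero; the buffer is met 1 to 1.6 rad counter-clockwise.
- wheel_center (a point): Fixed point on the wheel's axis, level with its upper face, 94 mm above the bench. The gearing has slack: after a reversal the wheel turns almost freely (under 1 N at the handle) through a good half radian before the carriage follows. Moving the carriage takes a steady 5 to 8 N at the handle; the slide stays where it is left.
- grip_mid (a point): Middle of the crank handle, an upright black revolving grip 20 mm in diameter and 55 mm tall (from 100 to 155 mm above the bench; this point at 130 mm), 48 mm from the wheel's axis, straight across the axis from the zero line: at zero it stands on the side of the wheel facing own +x of the bed.
- dial_zero (a point): Outer end of the long, broad black zero line on the wheel's upper face, 58 mm from the axis (the other dial lines are short and thin). It moves with the wheel.
- dial_index (a point): The fixed index at the robot's side of the wheel: the place, 58 mm from the axis and level with the wheel's face, that dial_zero reaches when the dial reads zero. The visible index is a small steel upright with a dark tick just outside the rim.
- carriage: The aluminium carriage, 70 x 84 x 26 mm, on the rail, with a clear dish fixed on top. Origin in the middle of its underside, 30 mm above the bench. Do not touch it.
- carriage_line (a point): Outer end of the black line across the carriage's top, in the middle of its length, on the edge near the robot. At zero it stands 4 mm beside the pointer's tip, level with it in own y of the bed.
- pointer (a point): Tip of the fixed pointer beside the rail, 160 mm from the wheel's axis along own y of the bed. The carriage starts 8 to 22 mm short of it. The buffer is met somewhat more than 10 mm beyond it; where exactly has to be felt: the push on the handle then rises to 10 N at once and, by a spring in the wheel's hub, by 2 N per further mm of the handle's way.
- beaker: Glass beaker, 54 mm across, 70 mm tall, origin at the middle of its underside; a bystander.
- drop_bottle: Brown dropping bottle, 38 mm across, 82 mm tall, origin at the middle of its underside; a bystander.
- mug: Mug, 78 x 114 x 93 mm, origin at the middle of its underside; a bystander.

How it is judged:
By the outcome, as a careful person would: the job done as asked, in the order asked, and still so for the second after the job is handed in, with the robot touching nothing.
It also fails if it takes over 72 s, if anything falls off the work surface, if the arm or the gripper's body presses on something with over 40 N, if the wrist force passes 120 N, or if a joint passes its speed limit or range.

## Robot

A 6-joint arm with a two-finger parallel gripper is mounted at the origin on a cart in front of the work surface, level with it; the furniture and walls round the work are solid. World frame = base frame: x ahead of the robot, y to its left, z up, the work surface at z = 0. Lengths are in mm, angles in rad, forces in N, time in s.
With the tool pointing down it reaches from about 350 to 875 mm from the base axis. Payload 15.5 kg.
Tool frame: the origin (TCP) lies at the very end of the fingers, on their centre line; the grasp point (between the pads) lies 19 mm behind it (bot.grip_point_offset is the distance from the TCP to the grasp point, in mm); z points along the fingers, y is the line along which they close (so a half turn about z gives the same grasp; the last joint's range is limited). The gripper opens to 85 mm and grips with 20 to 120 N. Pads are 22 mm wide; open, the fingers measure 114 mm over their backs; the gripper's body (76 mm by 85 mm) begins 54 mm behind the grasp point. The pads swing forward as they close: fully open they stand 13 mm farther back than shut.
Start: joints at [-1.304, 0.494, 1.345, -0, 1.302, -0.096], TCP at [221.81, -584.318, 231.277] pointing down, gripper open.
Joint ranges: [-2.91, 2.91], [-0.82, 2.16], [0.22, 2.67], [-1.22, 4.37], [0.12, 2.79], [-3.08, 3.08]. Speed limits (rad/s): [1.89, 1.89, 2.57, 3.01, 3.01, 3.01].

## Interface

Orientations are given as [roll, pitch, yaw] about the fixed x, y, z axes, in that order (R = Rz(yaw) Ry(pitch) Rx(roll)).
In Python, from bench import bot gives the robot as it stands.
- The arm moves only by the tool send_rows, never from a script. Its argument "steps" is one flat list of numbers, 5 for each row, row after row: the finger opening in m, from 0 to 0.0854, then the shift along the tool's x, y, z in m, then the turn about the tool's z in degrees. A call has 1 to 20 rows; each row shifts and turns the commanded pose from where the row before left it, along the tool's axes as they then stand; what a row does not reach is not made up. A row lasts 1/10 s, in which the tool goes at most 50 mm and 8.59 degrees, less where a joint would pass 70% of its speed; a pose out of reach is approached as far as the arm can. A call is refused whole if a number of a shift passes 0.05 or a number of a turn 8.59, either way. A call with a gripper value outside its range is refused whole. The fingers move at their own pace and stop on an object; "force" is the grip in N (left out, the last holds). Time passes only in rows, so rows that do not move let the fingers close. It gives the time, the measured TCP pose, the force, the opening and the grip force at its end, in the units of the state.
- bot.sense(): the state, without advancing time (a new reading comes with each control period).
- bot.camera(name): name is "scene" or "top" or "wrist"; returns (picture, depth): 420x560x3 uint8, red, green, blue; 420x560 float32, mm along the optical axis (not along the pixel's ray), 0 where there is no reading.
- bot.get_calibration(name): a dict with "camera_matrix" (3x3 intrinsics, pixels), "position" and "rotation" of the camera in the world. Camera axes: x right, y up, looking along -z (the intrinsics and any distortion apply to the point x, -y, -z); pixel columns grow to the right and rows downward; lengths in mm; the calibration is good to about 2 mm. The wrist camera is an equidistant fisheye: a pixel r from the principal point sees the ray r / f radians off the axis. A picture is of the moment at which its call begins: read the wrist's pose just before it. get_calibration takes no time and is no camera call; for the wrist camera it gives the pose at the moment of the call.
- bot.sign_off(): hands the job in; it is judged then, once.
The state is a dict: "time": time; "joints": joint angles; "joint_velocities": joint speeds; "effort": joint torques, N m; "tool_pos": TCP position; "ee_rot": TCP orientation; "force": force on the tool from outside, world axes, zero at the start; "torque": the same for the moment, N m; "finger_gap": finger opening in mm; "grip_force": force on a finger pad.
Only numpy, scipy, OpenCV 4.12 (cv2) and the standard library are available. Lean on these libraries where they do the work, as an engineer would, in place of code of your own. Each camera call takes 0.05 s, during which the arm holds its last target. There are 200 camera calls.

## Working session

There is one attempt and no reset: what is moved stays moved. The work goes in short steps, Python scripts to look and compute and a tool call to move; the robot and the scene stay as the last step left them, time stands still between calls to the robot, and variables do not carry over. Pictures are saved under pics/ and viewed, at most 10 in all, crops included, and the job is handed in when it is done.

Besides the shell and the picture viewer there is one more tool, called in YAML: its name, and indented under it one key for each argument. send_rows: Moves the arm, as the interface text tells. Its arguments: {"type":"object","properties":{"steps":{"type":"array"},"force":{"type":"number"}},"required":["steps"]}

```bash
mkdir -p pics; ls; python3 - <<'E'
from bench import bot
import cv2,numpy as np
s=bot.sense();print(s['time'],s['tool_pos'],s['ee_rot'],s['force'],s['finger_gap'])
for n in("scene","top"):
    p,d=bot.camera(n);cv2.imwrite(f'pics/{n}0.png',p[:,:,::-1]);np.savez(f'pics/{n}0.npz',p=p,d=d)
    print(n,bot.get_calibration(n))
E
```

```text
pics
0.0 [ 221.68924341 -583.95064583  230.68553143] [-3.14034362e+00 -7.95127707e-05  3.62813912e-01] [-0.00160677  0.25117349 -0.20940003] 85.70564762759506
scene {'camera_matrix': array([[492.40571111,   0.        , 281.37908924],
       [  0.        , 492.40571111, 209.75473859],
       [  0.        ,   0.        ,   1.        ]]), 'position': array([-66.89358647, 639.11698351, 827.97933999]), 'rotation': array([ 0.93916001, -0.01620214, -2.35640027])}
top {'camera_matrix': array([[487.97362936,   0.        , 273.27381997],
       [  0.        , 487.97362936, 209.05499367],
       [  0.        ,   0.        ,   1.        ]]), 'position': array([ 364.8416113 ,  -65.3496741 , 1373.51192773]), 'rotation': array([ 0.20904048, -0.00510045, -1.56179661])}
```

View pics/scene0.png

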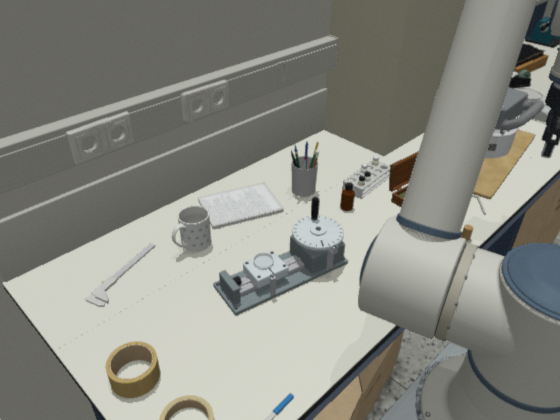

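View pics/top0.png

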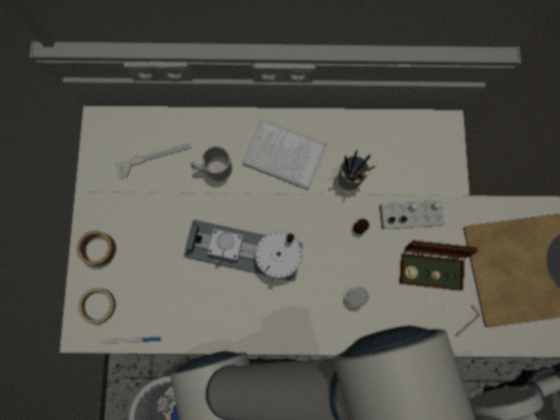

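The scene view shows the wheel at about (318,232) with the black grip at (315,208), the carriage at (264,265), and the buffer bracket at (230,285). In the top view the wheel is at (278,254), the grip at (290,239), the bottle at (361,227), the beaker at (355,298) and the mug at (215,163).

```bash
cat > h.py <<'E'
import numpy as np,cv2
from scipy.spatial.transform import Rotation as Ro
def ray(c,u,v,fish=False):
    K=c['camera_matrix'];x=(u-K[0,2])/K[0,0];y=(v-K[1,2])/K[1,1]
    if fish:
        r=np.hypot(x,y);k=np.sin(r)/r if r>1e-9 else 1.;d=np.array([x*k,-y*k,-np.cos(r)])
    else: d=np.array([x,-y,-1.])
    return c['position'],Ro.from_euler('xyz',c['rotation']).as_matrix()@d
def onz(c,u,v,z,fish=False):
    p,d=ray(c,u,v,fish);return p+d*(z-p[2])/d[2]
def pix(c,P,fish=False):
    q=Ro.from_euler('xyz',c['rotation']).as_matrix().T@(np.array(P)-c['position']);K=c['camera_matrix']
    x,y,z=q[0],-q[1],-q[2]
    if fish:
        t=np.arctan2(np.hypot(x,y),z);k=t/max(np.hypot(x,y),1e-9);x,y=x*k,y*k
    else:x,y=x/z,y/z
    return K[0,0]*x+K[0,2],K[1,1]*y+K[1,2]
E
python3 - <<'E'
from bench import bot
from h import *
c=bot.get_calibration('top');z=np.load('pics/top0.npz');p,d=z['p'],z['d']
g=cv2.cvtColor(p,cv2.COLOR_RGB2GRAY)
for n,(u,v),h in(("wheel",(278,254),94),("griptop",(290.5,237),155),("carr",(225,243),56),("bracket",(193,237),58),("bottle",(361,226),60),("beaker",(355,298),60),("pens",(352,172),50),('mug',(215,163),90)):
    print(n,onz(c,u,v,h).round(),d[int(v),int(u)],(c['position'][2]-h))
s=bot.get_calibration('scene')
print(onz(s,318,230,94),onz(s,315,199,155))
# wheel: depth-plane points near height 94
vv,uu=np.mgrid[200:310,170:320]
P=np.array([ (lambda o,r:o+r*d[v,u])(*ray(c,u,v)) for u,v in zip(uu.ravel(),vv.ravel())])
m=abs(P[:,2]-94)<5
q=P[m,:2].astype(np.float32);print(m.sum(),cv2.minEnclosingCircle(q),q.mean(0))
m=P[:,2]>120;print('grip',m.sum(),P[m].mean(0),P[m].max(0))
im=cv2.resize(p[205:300,175:315],None,fx=5.6,fy=5.6,interpolation=cv2.INTER_CUBIC);cv2.imwrite('pics/t1.png',im[:,:,::-1])
E
```

```text
wheel [516. -83.  94.] 1273.4058 1279.5119277321385
griptop [ 552. -113.  155.] 1235.5131 1218.5119277321385
carr [549.  61.  56.] 1325.9384 1317.5119277321385
bracket [564. 148.  58.] 1324.1001 1315.5119277321385
bottle [ 599. -310.   60.] 1321.2717 1313.5119277321385
beaker [ 405. -288.   60.] 1348.4373 1313.5119277321385
pens [ 755. -291.   50.] 1422.5359 1323.5119277321385
mug [765.  92.  90.] 1424.2194 1283.5119277321385
[515.30245031 -84.22341045  94.        ] [ 550.95987418 -108.12941161  155.        ]
1491 ((510.2301330566406, -84.33023834228516), 65.66645812988281) [512.2751   -83.275475]
grip 124 [448.81693183 -86.79079764 820.21046923] [ 560.84689437  -65.3496741  1373.51192773]
```

View pics/t1.png

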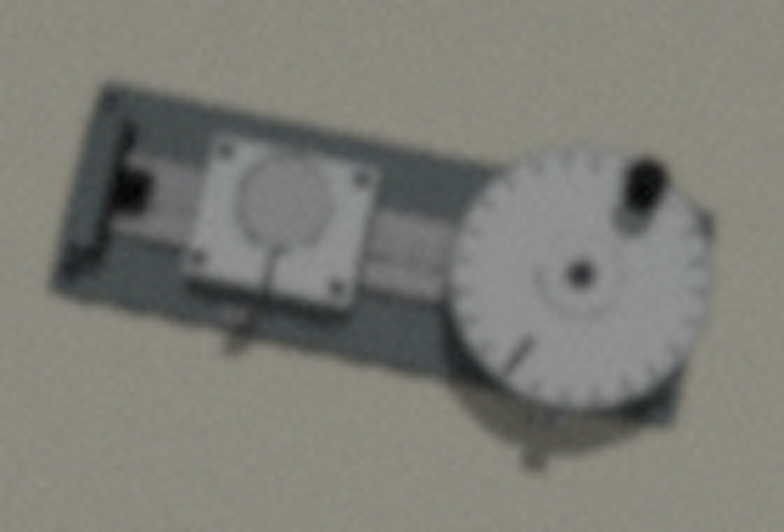

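The crop shows the wheel axis at (582,273), the zero line end at (513,370) and the index at (535,460). The grip's foot is at about (630,220), the carriage line at (266,290) and the pointer at (235,335). So the bed yaw is about -0.21, and the handle angle of about -0.63 puts the dial about 0.4 rad clockwise of zero, as stated. I'll cage the grip loosely, with the tool's y axis tangential, and push with one pad. First I move above it.

send_rows:
  steps: [0.0854, 0.0366, -0.0251, 0, 0, 0.0854, 0.0366, -0.0251, 0, 0, 0.0854, 0.0366, -0.0251, 0, 0, 0.0854, 0.0366, -0.0251, 0, 0, 0.0854, 0.0366, -0.0251, 0, 0, 0.0854, 0.0366, -0.0251, 0, 0, 0.0854, 0.0366, -0.0251, 0, 0, 0.0854, 0.0366, -0.0251, 0, 0, 0.0854, 0.0366, -0.0251, 0, 0, 0.0854, 0.0366, -0.0251, 0, 0, 0.0854, 0.0366, -0.0251, 0, 0, 0.0854, 0.0366, -0.0251, 0, 0, 0.0854, 0.0366, -0.0251, 0, 0, 0.05, 0, 0, 0, 8.2, 0.05, 0, 0, 0, 8.2, 0.05, 0, 0, 0, 8.2, 0.05, 0, 0, 0, 8.2, 0.05, 0, 0, 0, 8.2, 0.05, 0, 0, 0, 8.2, 0.05, 0, 0, 0, 8.2]

```text
time: 2.1
tool_pos: [550.6, -110.3, 231.0]
ee_rot: [3.141, 0.001, -0.645]
force: [-0.1, -0.5, -1.1]
finger_gap: 50.0
grip_force: 0.0
```

```bash
python3 - <<'E'
from bench import bot
from h import *
s=bot.sense();print(s['time'],s['tool_pos'],s['ee_rot'],s['force'],s['finger_gap'],s['joints'])
c=bot.get_calibration('wrist');p,d=bot.camera('wrist');print(c);cv2.imwrite('pics/w1.png',p[:,:,::-1])
np.savez('pics/w1.npz',p=p,d=d,pos=c['position'],rot=c['rotation'])
for n,P in(('axis',(515.5,-83.5,94)),('grip',(552,-110,155))):print(n,pix(c,P,True))
E
```

```text
2.1 [ 550.63593325 -110.33314544  231.00559538] [ 3.14139616e+00  6.35454869e-04 -6.44909836e-01] [-0.10012167 -0.46925877 -1.0601931 ] 50.04604217917215 [-3.04100694e-01  4.05018561e-01  1.50412966e+00  2.88347587e-05
  1.23310901e+00  1.91159584e+00]
{'camera_matrix': array([[325.1922621 ,   0.        , 282.91845507],
       [  0.        , 325.1922621 , 211.25857572],
       [  0.        ,   0.        ,   1.        ]]), 'position': array([ 618.47738939, -160.58117535,  374.30181462]), 'rotation': array([-3.33372888e-01, -6.87583233e-04, -2.21632868e+00])}
axis (np.float64(283.119153652545), np.float64(242.7554400134805))
grip (np.float64(282.1428471340391), np.float64(221.19613022908527))
```

View pics/w1.png

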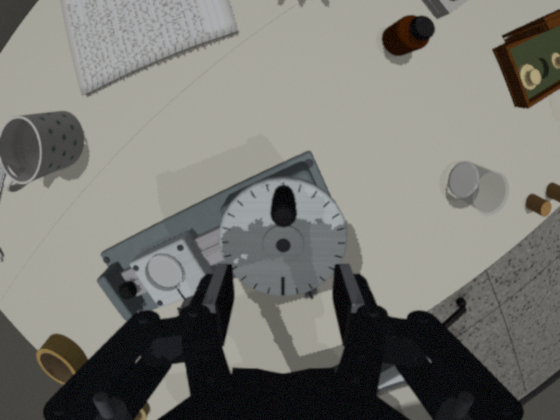

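The wrist view shows the hub at (283,245), the zero line at (282,285), the index at (308,294) and the grip from its foot at about (284,190) to its top at about (284,215). I'll measure these precisely.

```bash
cat >> h.py <<'E'
def blobs(p,u0,u1,v0,v1,thr=70,amin=6):
    g=cv2.cvtColor(p,cv2.COLOR_RGB2GRAY)[v0:v1,u0:u1]
    n,l,st,ce=cv2.connectedComponentsWithStats((g<thr).astype(np.uint8))
    return [(int(a[4]),(a[:4]+[u0,v0,0,0]).tolist(),(e+[u0,v0]).round(1).tolist()) for a,e in list(zip(st,ce))[1:] if a[4]>=amin]
E
python3 - <<'E'
from h import *
z=np.load('pics/w1.npz');p=z['p'];c=dict(camera_matrix=np.array([[325.19,0,282.918],[0,325.19,211.2586],[0,0,1]]),position=z['pos'],rotation=z['rot'])
for b in blobs(p,240,330,175,305,75):print(b)
A=onz(c,283,245,94,True);Z=onz(c,282.3,293,94,True)
print('axis',A,'zero',Z,np.hypot(*(Z-A)[:2]))
for v in(210,214,218,222,226):print(v,onz(c,284.5,v,155,True))
im=cv2.resize(p[170:320,180:360],None,fx=4.4,fy=4,interpolation=cv2.INTER_CUBIC);cv2.imwrite('pics/w1c.png',im[:,:,::-1])
E
```

```text
(75, [260, 175, 34, 6], [276.0, 176.3])
(18, [310, 175, 6, 10], [312.8, 179.4])
(20, [240, 185, 10, 7], [243.6, 187.8])
(856, [271, 185, 25, 42], [283.3, 206.7])
(153, [276, 239, 15, 13], [282.7, 244.9])
(63, [281, 277, 4, 18], [282.3, 285.3])
(75, [305, 284, 12, 14], [310.5, 292.1])
axis [513.69050522 -81.99670694  94.        ] zero [470.52912648 -48.59961929  94.        ] 54.573529096533626
210 [ 557.80405968 -116.48366692  155.        ]
214 [ 555.38412536 -114.66708112  155.        ]
218 [ 552.94284779 -112.83461691  155.        ]
222 [ 550.47919548 -110.98550197  155.        ]
226 [ 547.99210438 -109.11893964  155.        ]
```

View pics/w1c.png

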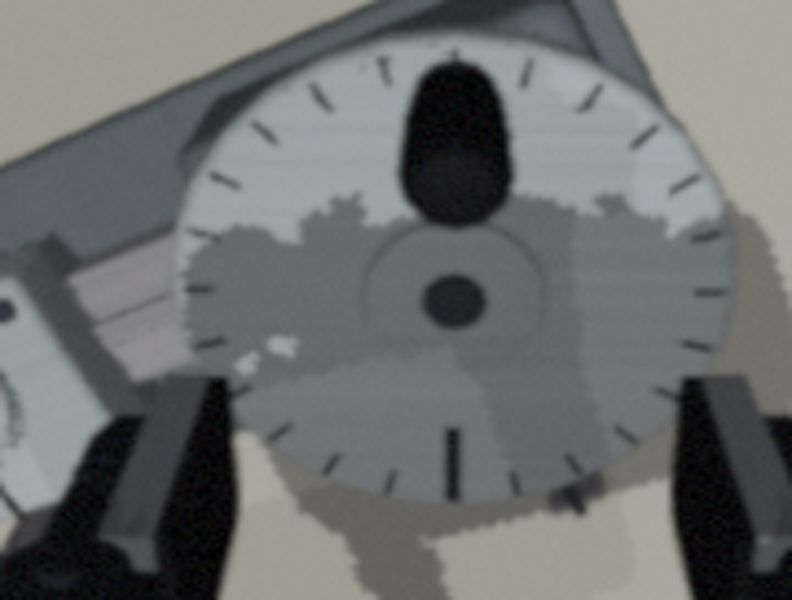

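The enlarged crop puts the grip top at wrist pixel (283.4,217), the hub at (283,245), the end of the zero line at (282.5,295) and the index tick at (311,295). The grip–axis radius comes out at 48–50 mm and the zero radius at about 57 mm, both matching the given sizes. I'll descend with a loose cage.

send_rows:
  steps: [0.036, 0.001, 0, 0, 0, 0.036, 0, 0, 0.02, 0, 0.036, 0, 0, 0.02, 0, 0.036, 0, 0, 0.02, 0, 0.036, 0, 0, 0.02, 0, 0.036, 0, 0, 0.02, 0, 0.036, 0, 0, 0.02, 0, 0.036, 0, 0, 0, 0]

```text
time: 2.95
tool_pos: [550.3, -110.6, 109.1]
ee_rot: [3.14, 0.004, -0.635]
force: [-0.1, -0.2, 0.3]
finger_gap: 36.4
grip_force: 0.0
```

```bash
python3 - <<'E'
from bench import bot
from h import *
s=bot.sense();print(s['time'],s['tool_pos'],s['ee_rot'],s['force'],s['finger_gap'])
c=bot.get_calibration('wrist');p,d=bot.camera('wrist');print(c['position'],c['rotation']);cv2.imwrite('pics/w2.png',p[:,:,::-1])
np.savez('pics/w2.npz',p=p,d=d,pos=c['position'],rot=c['rotation'])
for n,P in(('axis',(514.5,-82.8,94)),('grip',(552,-111.5,155))):print(n,pix(c,P,True))
E
```

```text
2.95 [ 550.29762988 -110.60382521  109.13747971] [ 3.14030115  0.00384535 -0.63486996] [-0.06967223 -0.20993904  0.29818769] 36.356098455421645
[ 619.09940385 -160.3380577   252.15202412] [-3.36628911e-01 -1.79904302e-03 -2.20625452e+00]
axis (np.float64(281.94189663880445), np.float64(325.77525421918097))
grip (np.float64(283.8220131404219), np.float64(331.6789941852617))
```

View pics/w2.png

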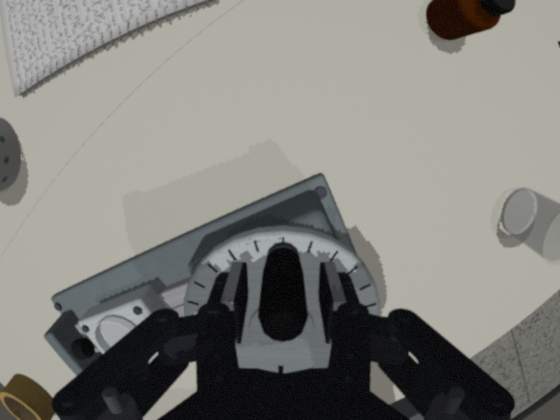

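The grip is centred between the fingers: grip top at about (283,325), pads at (240,305) and (325,305). I'll close the gap and wind counter-clockwise.

send_rows:
  steps: [0.036, 0.002, -0.004, 0, 0, 0.036, 0, -0.004, 0, 0, 0.036, -0.0002, -0.0041, 0, -5, 0.036, -0.0002, -0.0041, 0, -5, 0.036, -0.0002, -0.0041, 0, -5, 0.036, -0.0002, -0.0041, 0, -5, 0.036, -0.0002, -0.0041, 0, -5, 0.036, -0.0002, -0.0041, 0, -5]

```text
time: 3.8
tool_pos: [567.7, -83.2, 112.3]
ee_rot: [3.141, -0.002, -0.111]
force: [-2.0, -9.7, 1.7]
finger_gap: 36.2
grip_force: 5.0
```

```bash
cat > st.py <<'E'
from bench import bot
from h import *
import sys
s=bot.sense();y=s['ee_rot'][2];C=np.array([514.5,-82.8]);r=s['tool_pos'][:2]-C
f=s['force'];t=np.array([-np.sin(y),np.cos(y)]);n=np.array([np.cos(y),np.sin(y)])
print('t',s['time'],'pos',s['tool_pos'].round(1),'yaw %.3f'%y,'radius %.1f ang %.3f'%(np.hypot(*r),np.arctan2(r[1],r[0])),'Ftan(ccw) %.1f Frad %.1f Fz %.1f'%(f[:2]@t,f[:2]@n,f[2]),s['finger_gap'])
E
python3 st.py
```

```text
t 3.8 pos [567.7 -83.2 112.3] yaw -0.111 radius 53.2 ang -0.008 Ftan(ccw) -9.9 Frad -0.9 Fz 1.7 36.238396502343356
```

send_rows:
  steps: [0.036, -0.001, -0.0021, 0, -2.5, 0.036, -0.001, -0.0021, 0, -2.5, 0.036, -0.001, -0.0021, 0, -2.5, 0.036, -0.001, -0.0021, 0, -2.5, 0.036, -0.0001, -0.0021, 0, -2.5, 0.036, -0.0001, -0.0021, 0, -2.5, 0.036, -0.0001, -0.0021, 0, -2.5, 0.036, -0.0001, -0.0021, 0, -2.5, 0.036, -0.0001, -0.0021, 0, -2.5, 0.036, -0.0001, -0.0021, 0, -2.5, 0.036, -0.0001, -0.0021, 0, -2.5, 0.036, -0.0001, -0.0021, 0, -2.5]

```text
time: 5.0
tool_pos: [560.5, -58.9, 112.5]
ee_rot: [3.139, -0.002, 0.411]
force: [3.1, -7.4, -0.3]
finger_gap: 36.2
grip_force: 3.8
```

```bash
python3 st.py
```

```text
t 5.0 pos [560.5 -58.9 112.5] yaw 0.411 radius 51.9 ang 0.478 Ftan(ccw) -8.0 Frad -0.1 Fz -0.3 36.17238822899721
```

send_rows:
  steps: [0.036, -0.0006, -0.0021, 0, -2.3, 0.036, -0.0006, -0.0021, 0, -2.3, 0.036, -0.0006, -0.0021, 0, -2.3, 0.036, -0.0006, -0.0021, 0, -2.3, 0.036, -0.0006, -0.0021, 0, -2.3, 0.036, -0.0001, -0.0021, 0, -2.3, 0.036, -0.0001, -0.0021, 0, -2.3]

```text
time: 5.7
tool_pos: [550.8, -47.7, 112.7]
ee_rot: [3.138, -0.002, 0.692]
force: [4.4, -5.3, -0.0]
finger_gap: 35.9
grip_force: 3.9
```

```bash
python3 st.py
```

```text
t 5.7 pos [550.8 -47.7 112.7] yaw 0.692 radius 50.5 ang 0.769 Ftan(ccw) -6.9 Frad 0.0 Fz -0.0 35.85132250040545
```

send_rows:
  steps: [0.036, -0.0002, -0.001, 0, -1.2, 0.036, -0.0002, -0.001, 0, -1.2, 0.036, -0.0002, -0.001, 0, -1.2, 0.036, -0.0002, -0.001, 0, -1.2, 0.036, -0.0002, -0.001, 0, -1.2, 0.036, -0.0002, -0.001, 0, -1.2]

```text
time: 6.3
tool_pos: [546.1, -44.1, 112.7]
ee_rot: [3.137, -0.002, 0.817]
force: [5.7, -5.0, -0.6]
finger_gap: 36.0
grip_force: 3.8
```

```bash
python3 st.py
```

```text
t 6.3 pos [546.1 -44.1 112.7] yaw 0.817 radius 50.0 ang 0.887 Ftan(ccw) -7.6 Frad 0.3 Fz -0.6 35.950804455788685
```

send_rows:
  steps: [0.036, -0.0002, -0.001, 0, -1.2, 0.036, -0.0002, -0.001, 0, -1.2, 0.036, -0.0002, -0.001, 0, -1.2, 0.036, -0.0002, -0.001, 0, -1.2]

```text
time: 6.7
tool_pos: [542.6, -42.0, 112.7]
ee_rot: [3.137, -0.002, 0.9]
force: [6.0, -3.9, -0.1]
finger_gap: 36.2
grip_force: 3.8
```

```bash
python3 st.py
```

```text
t 6.7 pos [542.6 -42.  112.7] yaw 0.900 radius 49.6 ang 0.967 Ftan(ccw) -7.1 Frad 0.6 Fz -0.1 36.174759801595535
```

send_rows:
  steps: [0.036, -0.0001, -0.001, 0, -1.2, 0.036, -0.0001, -0.001, 0, -1.2, 0.036, -0.0001, -0.001, 0, -1.2, 0.036, -0.0001, -0.001, 0, -1.2]

```text
time: 7.1
tool_pos: [539.2, -39.8, 112.7]
ee_rot: [3.137, -0.002, 0.984]
force: [6.1, -4.2, -0.3]
finger_gap: 35.8
grip_force: 3.8
```

```bash
python3 st.py
```

```text
t 7.1 pos [539.2 -39.8 112.7] yaw 0.984 radius 49.6 ang 1.049 Ftan(ccw) -7.4 Frad -0.2 Fz -0.3 35.78502925483705
```

send_rows:
  steps: [0.036, -0.0001, -0.001, 0, -1.2, 0.036, -0.0001, -0.001, 0, -1.2, 0.036, -0.0001, -0.001, 0, -1.2, 0.036, -0.0001, -0.001, 0, -1.2]

```text
time: 7.5
tool_pos: [535.7, -38.0, 112.7]
ee_rot: [3.137, -0.001, 1.068]
force: [6.0, -3.4, 0.4]
finger_gap: 36.0
grip_force: 3.8
```

```bash
python3 st.py
```

```text
t 7.5 pos [535.7 -38.  112.7] yaw 1.068 radius 49.5 ang 1.129 Ftan(ccw) -6.9 Frad -0.1 Fz 0.4 36.04280158148512
```

send_rows:
  steps: [0.036, -0.0001, -0.001, 0, -1.2, 0.036, -0.0001, -0.001, 0, -1.2, 0.036, -0.0001, -0.001, 0, -1.2, 0.036, -0.0001, -0.001, 0, -1.2]

```text
time: 7.9
tool_pos: [532.0, -36.6, 112.7]
ee_rot: [3.137, -0.001, 1.152]
force: [6.2, -4.0, -0.9]
finger_gap: 36.0
grip_force: 3.7
```

```bash
python3 st.py
```

```text
t 7.9 pos [532.  -36.6 112.7] yaw 1.152 radius 49.4 ang 1.209 Ftan(ccw) -7.3 Frad -1.1 Fz -0.9 35.95593017559069
```

send_rows:
  steps: [0.036, -0.0001, -0.001, 0, -1.2, 0.036, -0.0001, -0.001, 0, -1.2, 0.036, -0.0001, -0.001, 0, -1.2, 0.036, -0.0001, -0.001, 0, -1.2]

```text
time: 8.3
tool_pos: [528.7, -35.5, 112.9]
ee_rot: [3.135, -0.001, 1.236]
force: [9.5, -3.7, -1.5]
finger_gap: 36.2
grip_force: 5.2
```

```bash
python3 st.py
```

```text
t 8.3 pos [528.7 -35.5 112.9] yaw 1.236 radius 49.4 ang 1.280 Ftan(ccw) -10.2 Frad -0.4 Fz -1.5 36.21434800311593
```

The push has risen to 10 N, which suggests the buffer. I'll confirm with another 1 mm.

send_rows:
  steps: [0.036, -0.0001, -0.0005, 0, -0.5, 0.036, -0.0001, -0.0005, 0, -0.5, 0.036, 0, 0, 0, 0]

```text
time: 8.6
tool_pos: [528.0, -35.4, 112.9]
ee_rot: [3.135, -0.001, 1.252]
force: [10.9, -3.5, -1.8]
finger_gap: 36.3
grip_force: 5.5
```

```bash
python3 st.py; python3 - <<'E'
from bench import bot
import cv2
p,d=bot.camera('top');cv2.imwrite('pics/t2.png',cv2.resize(p[195:300,165:315],None,fx=5,fy=5,interpolation=cv2.INTER_CUBIC)[:,:,::-1])
E
```

```text
t 8.6 pos [528.  -35.4 112.9] yaw 1.252 radius 49.3 ang 1.293 Ftan(ccw) -11.4 Frad 0.1 Fz -1.8 36.27613610060636
```

The force rises at 2 N/mm, so the buffer is confirmed at about 11 N. Now I reverse: take up the cage clearance, then wind clockwise.

send_rows:
  steps: [0.036, 0, 0.004, 0, 1.8, 0.036, 0, 0.004, 0, 1.8, 0.036, 0, 0.004, 0, 1.8, 0.036, 0, 0.004, 0, 1.8, 0.036, -0.0001, 0.0021, 0, 2.5, 0.036, -0.0001, 0.0021, 0, 2.5, 0.036, -0.0001, 0.0021, 0, 2.5, 0.036, -0.0001, 0.0021, 0, 2.5, 0.036, -0.0001, 0.0021, 0, 2.5, 0.036, -0.0001, 0.0021, 0, 2.5, 0.036, -0.0001, 0.0021, 0, 2.5, 0.036, -0.0001, 0.0021, 0, 2.5, 0.036, -0.0001, 0.0021, 0, 2.5, 0.036, -0.0001, 0.0021, 0, 2.5]

```text
time: 10.05
tool_pos: [556.0, -53.9, 111.5]
ee_rot: [3.142, -0.0, 0.687]
force: [-0.7, 0.4, 0.5]
finger_gap: 35.7
grip_force: 0.2
```

```bash
python3 st.py
```

```text
t 10.05 pos [556.  -53.9 111.5] yaw 0.687 radius 50.5 ang 0.608 Ftan(ccw) 0.7 Frad -0.3 Fz 0.5 35.70705908095309
```

View pics/t2.png

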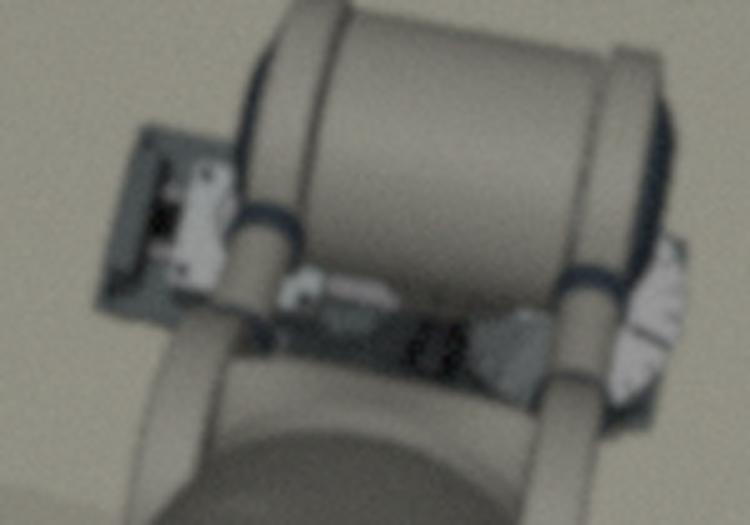

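The top view has the arm over it, but it does show the carriage's edge against the buffer at (178,225). In the slack the force is 0.7 N, as expected. I keep winding clockwise.

send_rows:
  steps: [0.036, -0.0003, 0.0021, 0, 2.5, 0.036, -0.0003, 0.0021, 0, 2.5, 0.036, -0.0003, 0.0021, 0, 2.5, 0.036, -0.0003, 0.0021, 0, 2.5, 0.036, -0.0003, 0.0021, 0, 2.5, 0.036, -0.0003, 0.0021, 0, 2.5, 0.036, -0.0003, 0.0021, 0, 2.5, 0.036, -0.0003, 0.0021, 0, 2.5, 0.036, -0.0003, 0.0021, 0, 2.5]

```text
time: 10.95
tool_pos: [562.3, -71.0, 111.4]
ee_rot: [-3.14, 0.0, 0.294]
force: [-2.9, 7.8, 3.2]
finger_gap: 36.1
grip_force: 4.0
```

```bash
python3 st.py
```

```text
t 10.95 pos [562.3 -71.  111.4] yaw 0.294 radius 49.3 ang 0.242 Ftan(ccw) 8.3 Frad -0.5 Fz 3.2 36.07698333606191
```

send_rows:
  steps: [0.036, -0.0001, 0.0021, 0, 2.5, 0.036, -0.0001, 0.0021, 0, 2.5, 0.036, -0.0001, 0.0021, 0, 2.5, 0.036, -0.0001, 0.0021, 0, 2.5, 0.036, -0.0001, 0.0021, 0, 2.5, 0.036, -0.0001, 0.0021, 0, 2.5, 0.036, -0.0001, 0.0021, 0, 2.5, 0.036, -0.0001, 0.0021, 0, 2.5, 0.036, -0.0001, 0.0021, 0, 2.5, 0.036, 0, 0, 0, 0]

```text
time: 11.95
tool_pos: [564.2, -89.9, 111.6]
ee_rot: [-3.141, -0.0, -0.099]
force: [0.7, 5.9, 1.9]
finger_gap: 35.9
grip_force: 2.8
```

```bash
python3 st.py; python3 - <<'E'
from bench import bot
from h import *
c=bot.get_calibration('wrist');p,d=bot.camera('wrist')
im=cv2.resize(p[220:420,140:440],None,fx=2.6,fy=2.6,interpolation=cv2.INTER_CUBIC);cv2.imwrite('pics/w3.png',im[:,:,::-1])
np.savez('pics/w3.npz',p=p,pos=c['position'],rot=c['rotation'])
E
```

```text
t 11.95 pos [564.2 -89.9 111.6] yaw -0.099 radius 50.2 ang -0.141 Ftan(ccw) 6.0 Frad 0.1 Fz 1.9 35.94165425394635
```

View pics/w3.png

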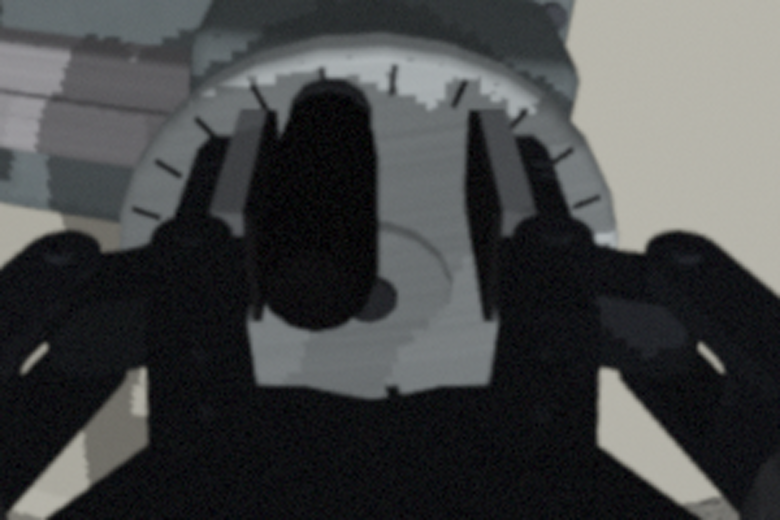

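The crop shows the grip against the left pad at (320,200), with the zero line only just peeking out at (392,390). I'll back off to the middle of the cage and lift to measure the zero line, index, carriage line and pointer.

send_rows:
  steps: [0.036, 0, -0.004, 0, 0, 0.036, 0, -0.004, 0, 0, 0.036, 0, 0, -0.02, 0, 0.036, 0, 0, -0.025, 0, 0.036, 0, 0, -0.025, 0, 0.036, 0, 0, -0.025, 0, 0.036, 0, 0, -0.025, 0, 0.036, 0.01, 0, -0.03, 0, 0.036, 0.03, 0, -0.03, 0, 0.036, 0.03, 0, -0.01, 0, 0.036, 0, 0, 0, 0, 0.036, 0, 0, 0, 0]

```text
time: 13.2
tool_pos: [634.6, -88.9, 300.9]
ee_rot: [3.142, 0.0, -0.096]
force: [-0.4, 1.0, 0.3]
finger_gap: 36.1
grip_force: 0.0
```

```bash
python3 st.py; python3 - <<'E'
from bench import bot
from h import *
c=bot.get_calibration('wrist');p,d=bot.camera('wrist')
print([np.round(pix(c,P,True)) for P in((514.5,-82.8,94),(458,-71,94),(475,85,56))])
im=cv2.resize(p[140:360,120:440],None,fx=2.5,fy=2.5,interpolation=cv2.INTER_CUBIC);cv2.imwrite('pics/w4.png',im[:,:,::-1])
np.savez('pics/w4.npz',p=p,pos=c['position'],rot=c['rotation'])
E
```

```text
t 13.2 pos [634.6 -88.9 300.9] yaw -0.096 radius 120.2 ang -0.050 Ftan(ccw) 1.0 Frad -0.5 Fz 0.3 36.14909189185062
[array([288., 275.]), array([283., 312.]), array([176., 292.])]
```

View pics/w4.png

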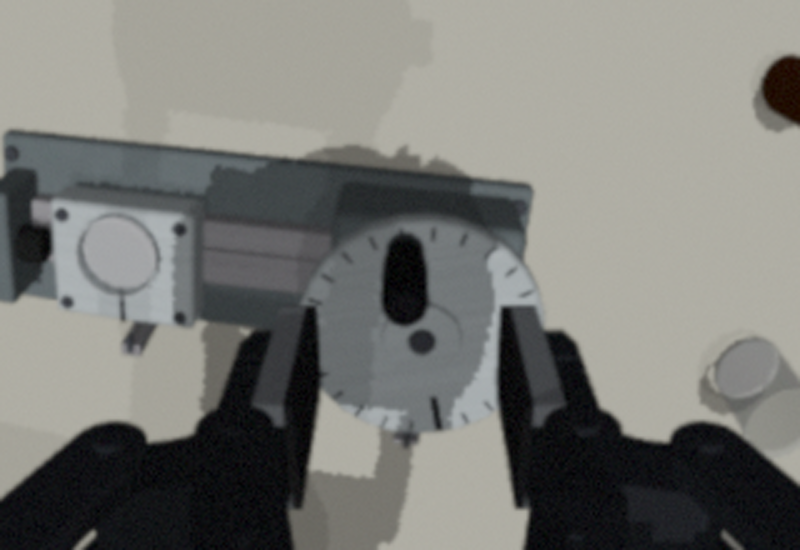

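This view shows the hub at crop (421,342), the zero line's outer end at (438,428), the index tick at (404,437), the carriage line's end at (122,318) and the pointer near (148,325). The dial is still counter-clockwise of zero and the carriage still beyond the pointer, so I'll compute the remaining angle.

```bash
python3 - <<'E'
from h import *
z=np.load('pics/w4.npz');p=z['p'];c=dict(camera_matrix=np.array([[325.19,0,282.918],[0,325.19,211.2586],[0,0,1]]),position=z['pos'],rotation=z['rot'])
for b in blobs(p,245,325,225,325,80):print(b)
f=lambda x,y,h:onz(c,120+(x+.5)/2.5-.5,140+(y+.5)/2.5-.5,h,True)
# wheel outline: bright vs. surroundings is ragged -> use ring of dial ticks: hub instead
A=f(421,342,94);Z0=f(434,398,94);Z=f(438,428,94);I=f(404,437,94)
print('axis',A,'zero',Z,np.hypot(*(Z-A)[:2]),'index',I,np.hypot(*(I-A)[:2]))
an=lambda d:np.arctan2(-d[1],-d[0])
print('zero ang',an(Z-A),'line dir',an(Z-Z0),'index ang',an(I-A))
# bed direction: far plate edge z=12
e=[f(x,y,12) for x,y in((12,131),(530,184))];d=e[0]-e[1];print('bed yaw edge',np.arctan2(-d[0],d[1]),np.hypot(*d[:2]))
L=f(122,319,56);L0=f(121,291,56);T=f(148,325,56);print('carr line',L,L0,'pointer',T)
w=np.arctan2(-d[0],d[1]);y=np.array([-np.sin(w),np.cos(w)]);print('own y: line',(L-A)[:2]@y,'ptr',(T-A)[:2]@y)
im=np.vstack([cv2.resize(p[a:a+50,b:b+110],None,fx=7,fy=6,interpolation=cv2.INTER_CUBIC) for a,b in((240,135),(278,235))]);cv2.imwrite('pics/w4c.png',im[:,:,::-1])
E
```

```text
(493, [245, 225, 80, 15], [279.7, 228.6])
(595, [272, 232, 20, 39], [281.4, 251.8])
(129, [245, 262, 6, 50], [246.0, 285.1])
(284, [319, 263, 6, 62], [322.0, 290.4])
(81, [284, 272, 10, 10], [288.4, 276.3])
(36, [292, 299, 5, 13], [294.0, 304.8])
(28, [279, 313, 8, 6], [282.5, 314.8])
axis [512.13939242 -83.05903032  94.        ] zero [457.85727037 -87.24144424  94.        ] 54.44301021452997 index [453.62528891 -68.7474702   94.        ] 60.23886671442883
zero ang 0.07689763464165407 line dir 0.026657537419709033 index ang -0.23987393079156805
bed yaw edge -0.20546144095579416 308.43358693664476
carr line [516.88879323  86.36071039  56.        ] [534.58248839  82.44617857  56.        ] pointer [512.18146519  71.32224256  56.        ]
own y: line 166.82529377729745 ptr 151.14274687610228
```

View pics/w4c.png

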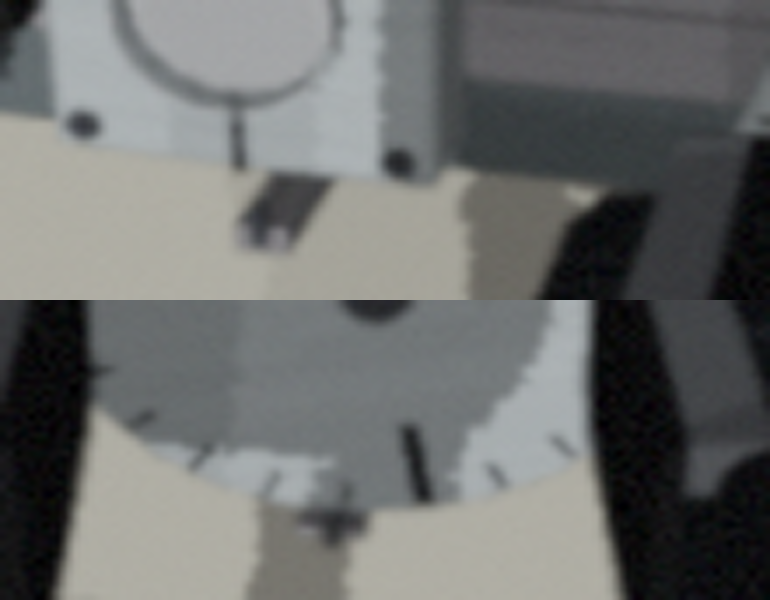

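The upper strip shows the carriage line at (238,165) and the pointer post's top at (265,235). The lower strip shows the zero line's end at (425,500) and the index tick at (335,522). About 0.28–0.31 rad is left on the dial and about 6 mm on the carriage, and these agree. I'll go back down and wind a further 0.2 rad or so clockwise.

send_rows:
  steps: [0.036, -0.03, 0, 0.01, 0, 0.036, -0.03, 0, 0.03, 0, 0.036, -0.01, 0, 0.03, 0, 0.036, 0, 0, 0.025, 0, 0.036, 0, 0, 0.025, 0, 0.036, 0, 0, 0.025, 0, 0.036, 0, 0, 0.025, 0, 0.036, 0, 0, 0.02, 0, 0.036, 0, 0.004, 0, 0, 0.036, 0, 0.004, 0, 0, 0.036, -0.0003, 0.0019, 0, 2.3, 0.036, -0.0003, 0.0019, 0, 2.3, 0.036, -0.0003, 0.0019, 0, 2.3, 0.036, -0.0003, 0.0019, 0, 2.3, 0.036, 0, 0, 0, 0]

```text
time: 14.75
tool_pos: [561.8, -97.6, 112.5]
ee_rot: [-3.141, -0.001, -0.259]
force: [1.2, 5.4, -4.5]
finger_gap: 36.0
grip_force: 3.0
```

```bash
python3 st.py
```

```text
t 14.75 pos [561.8 -97.6 112.5] yaw -0.259 radius 49.5 ang -0.303 Ftan(ccw) 5.5 Frad -0.3 Fz -4.5 36.04955416693108
```

send_rows:
  steps: [0.036, 0, -0.004, 0, 0, 0.036, 0, -0.004, 0, 0, 0.036, 0, 0, -0.02, 0, 0.036, 0, 0, -0.025, 0, 0.036, 0, 0, -0.025, 0, 0.036, 0, 0, -0.025, 0, 0.036, 0, 0.006, -0.025, 0, 0.05, 0, 0, 0, 0, 0.06, 0, 0, 0, 0, 0.06, 0, 0, 0, 0]

```text
time: 15.75
tool_pos: [561.8, -95.5, 230.7]
ee_rot: [3.142, 0.001, -0.257]
force: [0.1, 0.4, -0.5]
finger_gap: 59.9
grip_force: 0.0
```

```bash
python3 st.py; python3 - <<'E'
from bench import bot
from h import *
c=bot.get_calibration('wrist');p,d=bot.camera('wrist')
for b in blobs(p,245,325,225,325,75):print(b)
im=np.hstack([cv2.resize(p[235:315,235:335],None,fx=5,fy=5,interpolation=cv2.INTER_CUBIC),cv2.resize(p[230:310,120:180],None,fx=5,fy=5,interpolation=cv2.INTER_CUBIC)]);cv2.imwrite('pics/w5.png',im[:,:,::-1])
np.savez('pics/w5.npz',p=p,pos=c['position'],rot=c['rotation'])
E
```

```text
t 15.75 pos [561.8 -95.5 230.7] yaw -0.257 radius 48.9 ang -0.262 Ftan(ccw) 0.5 Frad 0.0 Fz -0.5 59.88096187439717
(141, [261, 225, 24, 8], [272.7, 227.9])
(152, [277, 242, 14, 14], [283.4, 248.6])
(57, [289, 280, 6, 18], [291.5, 288.3])
(7, [264, 290, 2, 5], [264.6, 292.1])
(48, [282, 299, 10, 7], [286.4, 301.0])
```

View pics/w5.png

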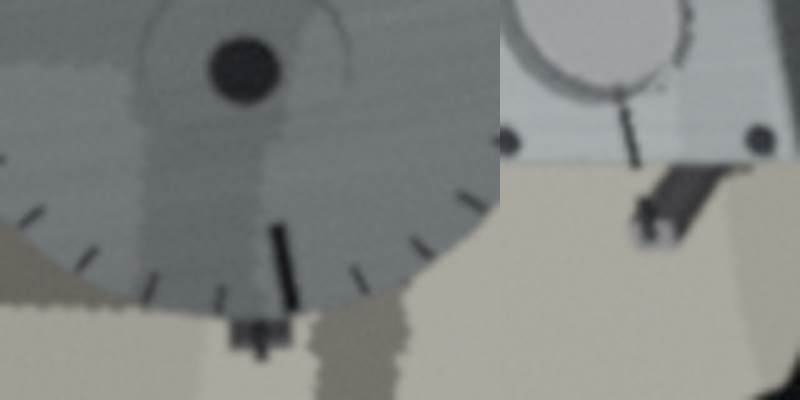

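The left part shows the hub at (245,70), the zero line from (277,225) to (292,308) and the index tick at (262,340). The right part shows the carriage line's end at (636,165) and the pointer's top at about (655,225).

```bash
python3 - <<'E'
from h import *
z=np.load('pics/w5.npz');c=dict(camera_matrix=np.array([[325.19,0,282.918],[0,325.19,211.2586],[0,0,1]]),position=z['pos'],rotation=z['rot'])
f=lambda x,y,h,o=(235,235):onz(c,o[0]+x/5-.4,o[1]+y/5-.4,h,True)
A=f(245,70,97);an=lambda q:(np.arctan2(-(q-A)[1],-(q-A)[0]).round(3),np.hypot(*(q-A)[:2]).round(1))
print('axis',A,'zero',an(f(292,308,94)),an(f(277,225,94)))
for h in(90,94,100,106):print(h,'index',an(f(262,335,h)))
o=(120,230);w=-.22;y=np.array([-np.sin(w),np.cos(w)]);x=np.array([np.cos(w),np.sin(w)])
L=f(136,165,56,o);print('line',(L-A)[:2]@x,(L-A)[:2]@y,'dir',np.subtract(L,f(122,105,56,o)))
for q in((150,205),(155,225),(140,225),(170,232)):
  for h in(56,50):T=f(*q,h,o);print(q,h,(T-A)[:2]@x,(T-A)[:2]@y)
E
```

```text
axis [514.63583976 -83.2849967   97.        ] zero (np.float64(-0.086), np.float64(57.1)) (np.float64(-0.081), np.float64(36.6))
90 index (np.float64(-0.202), np.float64(66.0))
94 index (np.float64(-0.2), np.float64(63.1))
100 index (np.float64(-0.198), np.float64(58.9))
106 index (np.float64(-0.195), np.float64(54.7))
line -34.948734201133895 162.55331088703753 dir [-15.41411999   3.27028104   0.        ]
(150, 205) 56 -45.752696775718874 161.27533874608963
(150, 205) 50 -49.13083807660018 164.39801258695246
(155, 225) 56 -51.26515533675606 161.20156008004906
(155, 225) 50 -54.747301882356936 164.3228419162135
(140, 225) 56 -51.354430799774285 165.29179186188304
(140, 225) 50 -54.83826173289042 168.49024535434546
(170, 232) 56 -53.13315324018577 157.590793472995
(170, 232) 50 -56.650543874595705 160.64394986922483
```

The remaining angle is about 0.12 rad by the dial, and the carriage agrees at about 2.5 mm. Down again, then 5.3 mm along the arc, just short of zero.

send_rows:
  steps: [0.036, 0, 0, 0, 0, 0.036, 0, 0, 0, 0, 0.036, 0, -0.006, 0.025, 0, 0.036, 0, 0, 0.025, 0, 0.036, 0, 0, 0.025, 0, 0.036, 0, 0, 0.025, 0, 0.036, 0, 0, 0.02, 0, 0.036, 0, 0.004, 0, 0, 0.036, 0, 0.004, 0, 0, 0.036, -0.0001, 0.0013, 0, 1.6, 0.036, -0.0001, 0.0013, 0, 1.6, 0.036, -0.0001, 0.0013, 0, 1.6, 0.036, -0.0001, 0.0013, 0, 1.6, 0.036, 0, 0, 0, 0, 0.036, 0, 0, 0, 0]

```text
time: 17.3
tool_pos: [560.3, -102.4, 112.5]
ee_rot: [-3.141, -0.001, -0.369]
force: [2.5, 5.8, -5.6]
finger_gap: 35.6
grip_force: 3.1
```

```bash
python3 st.py
```

```text
t 17.3 pos [ 560.3 -102.4  112.5] yaw -0.369 radius 49.8 ang -0.405 Ftan(ccw) 6.3 Frad 0.2 Fz -5.6 35.64184137751775
```

send_rows:
  steps: [0.036, 0, -0.004, 0, 0, 0.036, 0, -0.004, 0, 0, 0.036, 0, 0, -0.02, 0, 0.036, 0, 0, -0.025, 0, 0.036, 0, 0, -0.025, 0, 0.036, 0, 0, -0.025, 0, 0.036, 0, 0.006, -0.025, 0, 0.05, 0, 0, 0, 0, 0.06, 0, 0, 0, 0, 0.06, 0, 0, 0, 0]

```text
time: 18.3
tool_pos: [560.1, -100.4, 230.7]
ee_rot: [3.142, 0.001, -0.369]
force: [-0.2, 0.1, -0.1]
finger_gap: 60.4
grip_force: 0.0
```

```bash
python3 st.py; python3 - <<'E'
from bench import bot
from h import *
c=bot.get_calibration('wrist');p,d=bot.camera('wrist')
B=blobs(p,245,325,235,325,75);[print(b) for b in B]
im=np.hstack([cv2.resize(p[235:315,235:335],None,fx=5,fy=5,interpolation=cv2.INTER_CUBIC),cv2.resize(p[230:310,120:180],None,fx=5,fy=5,interpolation=cv2.INTER_CUBIC)]);cv2.imwrite('pics/w6.png',im[:,:,::-1])
np.savez('pics/w6.npz',p=p,pos=c['position'],rot=c['rotation'])
g=lambda e,h:onz(c,e[0],e[1],h,True)
for a,bb,e in B:
    if 130<a<200:A=g(e,97)
for a,bb,e in B:
    q=g(e,94);print(a,np.arctan2(-(q-A)[1],-(q-A)[0]).round(3),np.hypot(*(q-A)[:2]).round(1))
E
```

```text
t 18.3 pos [ 560.1 -100.4  230.7] yaw -0.369 radius 48.9 ang -0.369 Ftan(ccw) 0.0 Frad -0.2 Fz -0.1 60.37791051995704
(154, [277, 242, 14, 14], [283.5, 248.5])
(123, [289, 279, 11, 27], [292.7, 293.3])
154 -0.364 1.4
123 -0.192 53.5
```

I've now viewed 11 pictures, one over the limit of 10, so from here I measure numerically.

```bash
python3 - <<'E'
from h import *
for n in('w5','w6'):
    z=np.load(f'pics/{n}.npz');p=z['p'];c=dict(camera_matrix=np.array([[325.19,0,282.918],[0,325.19,211.2586],[0,0,1]]),position=z['pos'],rotation=z['rot'])
    B=[b for b in blobs(p,245,325,235,265,75) if 100<b[0]<250][0];A=onz(c,*B[2],97,True);print(n,'axis',A.round(1))
    G=cv2.cvtColor(p,cv2.COLOR_RGB2GRAY).astype(float)
    for v in list(range(279,309)):
        r=G[v,276:306];w=np.clip(r.max()*0+80-r,0,None)
        if w.sum()<20:continue
        k=w.argmax();lo,hi=max(k-6,0),k+7;u=276+(w[lo:hi]*np.arange(len(w))[lo:hi]).sum()/w[lo:hi].sum()
        q=onz(c,u,v,94,True);print(v,round(u,1),int((w>0).sum()),np.arctan2(-(q-A)[1],-(q-A)[0]).round(3),np.hypot(*(q-A)[:2]).round(1))
    g=G[255:268,120:180]
    if n=='w6':print(G[292:308,282:304].astype(int))
E
```

```text
w5 axis [514.7 -83.1  97. ]
280 290.1 3 -0.074 37.1
281 290.1 3 -0.08 38.3
282 290.2 4 -0.082 39.5
283 290.5 4 -0.079 40.7
284 290.8 4 -0.079 41.9
285 290.9 3 -0.079 43.1
286 291.1 3 -0.081 44.3
287 291.2 4 -0.082 45.6
288 291.4 4 -0.082 46.8
289 291.6 4 -0.082 48.0
290 291.8 4 -0.081 49.3
291 292.0 3 -0.082 50.5
292 292.2 5 -0.082 51.8
293 292.5 5 -0.08 53.0
294 292.7 5 -0.08 54.3
295 292.8 6 -0.082 55.6
296 292.9 5 -0.084 56.8
299 286.7 11 -0.199 59.8
300 286.6 11 -0.202 61.1
301 286.6 11 -0.203 62.4
302 286.1 10 -0.212 63.6
303 285.8 7 -0.218 64.9
304 286.6 2 -0.206 66.2
w6 axis [514.8 -83.   97. ]
279 290.3 3 -0.178 36.1
280 290.4 4 -0.183 37.3
281 290.5 4 -0.184 38.4
282 290.7 4 -0.184 39.6
283 290.9 4 -0.186 40.8
284 291.0 5 -0.188 42.0
285 291.3 4 -0.185 43.3
286 291.5 4 -0.185 44.5
287 291.7 4 -0.185 45.7
288 291.9 4 -0.187 47.0
289 292.0 4 -0.188 48.2
290 292.3 4 -0.186 49.5
291 292.5 4 -0.186 50.7
292 292.7 4 -0.187 51.9
293 292.9 5 -0.187 53.2
294 293.1 6 -0.187 54.5
295 293.4 6 -0.185 55.8
296 293.5 5 -0.187 57.0
297 293.6 6 -0.189 58.3
298 295.1 8 -0.167 59.8
299 294.2 1
[... 924 characters left out ...]
2  37  33  50  57  58  61  65
  108 156 168 169]
 [159 158 158 158 154 131  95  66  57  58  48  38  37  48  62  69  73  79
  112 155 166 169]
 [159 157 158 158 153 132  95  67  67  62  55  45  38  53  75  87  94 100
  118 153 167 169]
 [159 158 159 158 154 133 100  80  80  82  79  56  42  66 102 116 124 133
  141 160 170 169]
 [159 159 159 158 156 141 122 112 112 119 116  78  47  83 136 153 157 159
  162 166 168 168]
 [159 160 159 157 156 154 153 152 155 156 149 105  65  87 140 163 168 169
  168 168 168 169]
 [158 158 159 158 159 158 161 164 167 166 160 132 113 121 146 165 168 168
  167 168 169 168]
 [159 158 158 158 160 159 162 165 169 169 166 161 159 159 163 168 168 169
  170 169 169 168]]
```

The zero line is now at -0.186 and the index tick at -0.204, so about 0.018 rad remains, or 0.9 mm at the grip. One last nudge.

send_rows:
  steps: [0.036, 0, 0, 0, 0, 0.036, 0, 0, 0, 0, 0.036, 0, -0.006, 0.025, 0, 0.036, 0, 0, 0.025, 0, 0.036, 0, 0, 0.025, 0, 0.036, 0, 0, 0.025, 0, 0.036, 0, 0, 0.02, 0, 0.036, 0, 0.004, 0, 0, 0.036, 0, 0.003, 0, 0, 0.036, 0, 0.001, 0, 0, 0.036, 0, 0.0004, 0, 0.5, 0.036, 0, 0.0005, 0, 0.5, 0.036, 0, 0, 0, 0, 0.036, 0, 0, 0, 0]

```text
time: 19.75
tool_pos: [559.9, -103.1, 112.3]
ee_rot: [-3.141, -0.001, -0.386]
force: [2.8, 5.0, -6.0]
finger_gap: 36.4
grip_force: 3.4
```

send_rows:
  steps: [0.036, 0, -0.004, 0, 0, 0.036, 0, -0.004, 0, 0, 0.036, 0, 0, -0.02, 0, 0.036, 0, 0, -0.025, 0, 0.036, 0, 0, -0.025, 0, 0.036, 0, 0, -0.025, 0, 0.036, 0, 0.006, -0.025, 0, 0.05, 0, 0, 0, 0, 0.06, 0, 0, 0, 0, 0.06, 0, 0, 0, 0]

```text
time: 20.75
tool_pos: [559.8, -101.3, 230.7]
ee_rot: [3.141, 0.001, -0.386]
force: [-0.9, 0.5, 0.1]
finger_gap: 59.8
grip_force: 0.0
```

```bash
python3 st.py; python3 - <<'E'
from bench import bot
from h import *
c=bot.get_calibration('wrist');p,d=bot.camera('wrist')
B=[b for b in blobs(p,245,325,235,265,75) if 100<b[0]<250][0];A=onz(c,*B[2],97,True);print('axis',A.round(1))
G=cv2.cvtColor(p,cv2.COLOR_RGB2GRAY).astype(float)
for v in list(range(282,297,3))+list(range(300,307)):
    w=np.clip((80 if v<298 else 60)-G[v,276:306],0,None)
    if w.sum()<10:continue
    w=w**2;u=276+(w*np.arange(30)).sum()/w.sum();q=onz(c,u,v,94,True);print(v,round(u,1),np.arctan2(-(q-A)[1],-(q-A)[0]).round(3),np.hypot(*(q-A)[:2]).round(1))
# carriage line: dark thin line near expected end
y=np.array([np.sin(.205),np.cos(.205)]);x=np.array([y[1],-y[0]])
for r in(-33,-31,-29,-27):
    best=[]
    for s in np.arange(152,168,.25):
        P=A[:2]+r*x+s*y;u,v=pix(c,(*P,56),True);best.append(cv2.getRectSubPix(G.astype(np.float32),(1,1),(u,v))[0,0])
    b=np.array(best);w=np.clip(np.median(b)-25-b,0,None);print('line',r,b.min(),np.median(b),(w*np.arange(152,168,.25)).sum()/max(w.sum(),1e-9))
E
```

```text
t 20.75 pos [ 559.8 -101.3  230.7] yaw -0.386 radius 49.0 ang -0.387 Ftan(ccw) 0.1 Frad -1.0 Fz 0.1 59.75441389332495
axis [514.8 -83.   97. ]
282 290.8 -0.199 39.7
285 291.5 -0.199 43.3
288 292.0 -0.201 47.0
291 292.7 -0.199 50.7
294 293.1 -0.204 54.5
300 294.4 -0.204 62.2
301 294.5 -0.205 63.5
302 294.8 -0.204 64.8
303 295.0 -0.204 66.1
304 295.0 -0.207 67.4
line -33 104.553345 150.85532 157.32667832697217
line -31 77.153145 157.46185 160.63432143228215
line -29 84.608185 167.53682 160.62345836337622
line -27 86.415985 169.28598 160.52525417262802
```

```bash
python3 -c "
from bench import bot
print(bot.sign_off())"
```

```text
the job is handed in; nothing more can be done
None
```

The slide is at its zero and handed in at about 21 s: after meeting the buffer at about 11 N I wound back clockwise only, leaving the zero line within 0.005 rad of the index and the carriage line within about 1 mm of the pointer; the handle is free and the beaker, bottle and mug were not touched, but I viewed 11 pictures, one over the limit of 10.

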